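# Run out a concentrator's pull handle and hold it at the red band

### The job

The portable oxygen concentrator lies on its face for a check of its telescoping pull handle. Squeeze the grip so that the lock button goes in, draw the handle right out to its stop, then, still squeezing, ease it back (do not let the spring snap it in) until the red bands on the tubes just meet the mouths of the sleeves. Finish there, still holding the grip with the button squeezed in and the handle still, so that I can look at the lock slots; leave the things lying around the unit where they are.

Things in the scene. Friction and masses are not known exactly. Their poses are not given: they have to be found in the camera images.
- concentrator: Cream portable oxygen concentrator, 380 long x 280 wide x 190 mm high as it lies, face down on a thin mat, dark grey back up, two black wheels at the foot end. Heavy: it does not move. Origin on the bench under the middle of its handle end; +x runs along the unit to the wheels, -x is the way the handle pulls out, z up.
- grip: Black grip bar of the U-shaped pull handle: 26 mm deep (x), 150 long (y), 26 high (z). Origin at its centre, 172 mm above the bench; axes as the concentrator's. 14 mm aluminium tubes join it at y = +-55 mm. Stowed, it is 67 mm (in -x) from the concentrator's origin: 46 mm stay free for a finger between bar and sleeve collars (54 mm to the unit's end face), and above and below all is open.
- button_face (a point): Middle of the outer face of the yellow lock button, 40 (y) x 14 mm (z), on the outer (-x) side of the grip bar, at mid-height and mid-length. It stands 6 mm proud of the bar; pinching the bar front to back about its middle presses it flush.
- lock_button (a joint): How far the lock button is pressed in: 0 out, 0.006 m fully in (flush). Sprung: 3 N at first, about 7 N fully in. The lock is free from about 0.004 m. Let out, it locks the handle at 0, 45, 90 or 135 mm of draw (at once or at the next of these that it reaches).
- pull_handle (a joint): How far the handle is drawn out: 0 stowed, 0.135 m at its stop, 0.090 m when the red bands meet the sleeve mouths. A return spring pulls it in with 4 N (stowed) to 6 N (at the stop), with some 1 N of friction.
- red_band (a point): On the handle, midway between the tubes, level with the unit-side edges of the two red bands, 149 mm (in +x) from the grip's centre. Each tube has one red band, 10 mm wide, reaching from this edge towards the grip (the rest of the scale is black lines and rings). Stowed, the bands are hidden in the sleeves.
- sleeve_mouth (a point): Midway between the two sleeve mouths, on their plane: red_band comes to this point when the handle is set right. The cream sleeves, 28 mm wide, run along the unit's back at y = +-55 mm, tops 188 mm above the bench; each ends in a black collar, the mouth, 8 mm out from the unit's handle end.
- screwdriver: Loose screwdriver, red handle, 200 mm long, 26 mm thick, lying along its x; origin under its middle. To be left alone.
- parts_tray: Loose blue parts tray, 120 x 90 x 28 mm; origin under its middle. To be left alone.
- oxygen_cylinder: Small green oxygen cylinder with brass valve, 70 mm thick, 207 mm high, standing loose; origin under its middle. To be left alone.
- filter_cartridge: Loose spare filter, black frame with white pleats, 90 x 60 x 20 mm, lying flat; origin under its middle. To be left alone.

How it is judged:
By the outcome, as a careful person would: the job done as asked, in the order asked, and still so for the second after the job is handed in, while the arm keeps its last pose, push and grip.
It also fails if it takes over 32 s, if anything falls off the work surface, if the arm or the gripper's body presses on something with over 40 N, if the wrist force passes 120 N, or if a joint passes its speed limit or range.

### The arm

A 6-joint arm with a two-finger parallel gripper is mounted at the origin on the work surface. World frame = base frame: x ahead of the robot, y to its left, z up, the work surface at z = 0. Lengths are in m, angles in rad, forces in N, time in s.
With the tool pointing down it reaches from about 0.225 to 0.875 m from the base axis. Payload 3.4 kg.
Tool frame: the origin (TCP) lies on the centre line of the jaws, within the pads' length; the fingertips stand 22 mm ahead of it and the grasp point (between the pads) lies 3 mm ahead of it; z points along the fingers, y is the line along which they close (so a half turn about z gives the same grasp; the last joint's range is limited). The gripper opens to 85 mm and grips with 20 to 120 N. Pads are 22 mm wide; open, the fingers measure 114 mm over their backs; the gripper's body (76 mm by 85 mm) begins 54 mm behind the grasp point. The pads swing forward as they close: fully open they stand 13 mm farther back than shut.
Start: joints at [1.03, 0.276, 1.505, -0, 1.361, -0.121], TCP at [0.234, 0.525, 0.253] pointing down, gripper open.
Joint ranges: [-2.89, 2.89], [-0.75, 2.08], [0.22, 2.7], [-1.18, 4.32], [0.11, 2.71], [-2.7, 2.7]. Speed limits (rad/s): [2.57, 2.57, 3.14, 3.14, 3.14, 3.14].

### API

Orientations are given as a unit quaternion [w, x, y, z].
In Python, from rig import manip gives the robot as it stands.
- The arm moves only by the shell command python3 steer.py 'ROWS' [OPENING] [FORCE]. ROWS is rows parted by semicolons, their numbers by spaces, 1 to 5 of them, each of 4 numbers: dx, dy, dz in m, then a turn about the tool's z in rad; each row shifts and turns the commanded pose from where the row before left it, along the tool's axes as they then stand; what a row does not reach is not made up. A row lasts 1/12 s, in which the tool goes at most 0.0417 m and 0.125 rad, less where a joint would pass 70% of its speed; a pose out of reach is approached as far as the arm can. OPENING is the finger opening in m, set as the command begins (- or left out keeps the last). The fingers move at their own pace and stop on an object; FORCE is the grip in N (left out, the last holds). Time passes only in rows, so rows that do not move let the fingers close. It prints the time, the measured TCP pose, the force, the opening and the grip force at its end.
- manip.get_state(): the state, without advancing time (a new reading comes with each control period).
- manip.get_image(name): name is "scene" or "top"; returns a dict with "img" (384x512x3 uint8, red, green, blue), "camera_matrix" (3x3 intrinsics, pixels), "T" (4x4, takes a point from camera to world coordinates). Camera axes: x right, y down, z forward; pixel columns grow to the right and rows downward; lengths in m; the calibration is good to about 2 mm. A picture is of the moment at which its call begins. There is no depth.
- manip.sign_off(): hands the job in; it is judged then, once.
The state is a dict: "clock": time; "qpos": joint angles; "qd": joint speeds; "effort": joint torques, N m; "position": TCP position; "ee_rot": TCP orientation; "contact_force": force on the tool from outside, world axes, zero at the start; "moment": the same for the moment, N m; "width": finger opening in m; "gripper_force": force on a finger pad.
Only numpy, scipy, OpenCV 4.12 (cv2) and the standard library are available. Lean on these libraries where they do the work, as an engineer would, in place of code of your own. Each camera call takes 0.05 s, during which the arm holds its last target. There are 200 camera calls.

## Working session

There is one attempt and no reset: what is moved stays moved. The work goes in short steps, Python scripts to look and compute and a shell command to move; the robot and the scene stay as the last step left them, time stands still between calls to the robot, and variables do not carry over. Pictures are saved under pics/ and viewed, at most 10 in all, crops included, and the job is handed in when it is done.

```bash
ls; mkdir -p pics; python3 - <<'E'
from rig import manip
import cv2,numpy as np
a=[]
for n in("scene","top"):
    d=manip.get_image(n); cv2.imwrite(f"pics/{n}0.png",d["img"][:,:,::-1]); np.savez(f"{n}0.npz",**d)
    print(n,d["camera_matrix"].tolist(),np.round(d["T"],3).tolist())
s=manip.get_state();print(s)
E
```

```text
pics
rig.py
steer.py
scene [[484.3917860805315, 0.0, 259.73761843792386], [0.0, 484.3917860805315, 198.97181241445892], [0.0, 0.0, 1.0]] [[0.444, 0.773, -0.453, 1.075], [0.896, -0.375, 0.239, -0.229], [0.015, -0.512, -0.859, 1.118], [0.0, 0.0, 0.0, 1.0]]
top [[361.24697465452385, 0.0, 254.77192468170992], [0.0, 361.24697465452385, 187.58304724133822], [0.0, 0.0, 1.0]] [[0.028, -0.979, 0.2, 0.379], [-1.0, -0.026, 0.01, 0.05], [-0.005, -0.201, -0.98, 1.028], [0.0, 0.0, 0.0, 1.0]]
{'clock': 0.1, 'qpos': array([ 1.03000202e+00,  2.76531571e-01,  1.50598333e+00, -8.34220504e-06,
        1.36068059e+00, -1.20976972e-01]), 'qd': array([ 0.00083008, -0.00185844, -0.00485413, -0.00161647, -0.00021117,
       -0.0010503 ]), 'effort': array([ 3.38263490e-03, -4.17697763e+01, -2.46406782e+01, -8.48363948e-05,
        5.78070962e-03, -2.36501613e-06]), 'position': array([0.23414561, 0.52471108, 0.25253552]), 'ee_rot': array([-2.56508355e-04,  2.08369652e-01,  9.78049818e-01, -7.59271582e-04]), 'contact_force': array([-0.5864387 ,  1.17131524,  0.29242849]), 'moment': array([-0.05166547, -0.05686298, -0.01562357]), 'gripper_force': 0.0, 'width': 0.08546420607821144}
```

View pics/scene0.png

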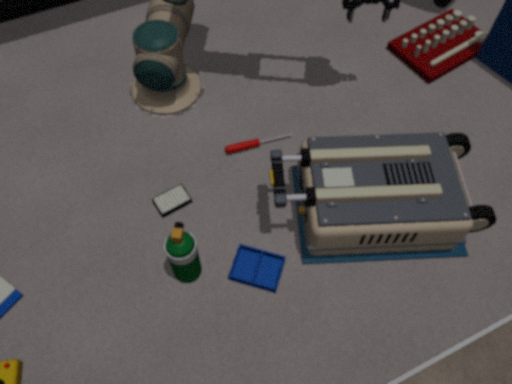

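View pics/top0.png

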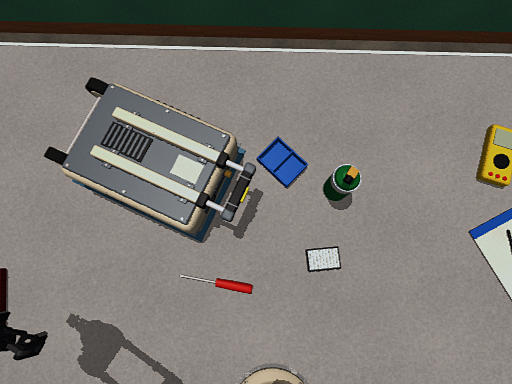

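```bash
cat > h.py <<'E'
import numpy as np,cv2
def ray(d,p):
    K,T=d["camera_matrix"],d["T"]
    v=np.linalg.solve(K,np.array([p[0],p[1],1.])); return T[:3,3],T[:3,:3]@v
def onz(d,p,z):
    o,v=ray(d,p); return o+v*(z-o[2])/v[2]
def tri(d1,p1,d2,p2):
    A=np.zeros((3,3));b=np.zeros(3)
    for d,p in((d1,p1),(d2,p2)):
        o,v=ray(d,p);v=v/np.linalg.norm(v);M=np.eye(3)-np.outer(v,v);A+=M;b+=M@o
    return np.linalg.solve(A,b)
def proj(d,P):
    q=d["camera_matrix"]@(np.linalg.inv(d["T"])@np.append(P,1))[:3]; return q[:2]/q[2]
def yellow(d,box):
    x0,y0,x1,y1=box; h=cv2.cvtColor(d["img"][y0:y1,x0:x1],cv2.COLOR_RGB2HSV)
    m=cv2.inRange(h,(22,150,60),(35,255,255)); ys,xs=np.nonzero(m); return (xs.mean()+x0,ys.mean()+y0,len(xs))
E
python3 - <<'E'
from h import *
S=dict(np.load("scene0.npz"));T=dict(np.load("top0.npz"))
ys=yellow(S,(255,145,300,215));yt=yellow(T,(215,150,270,225));print(ys,yt,tri(S,ys,T,yt),onz(T,yt,.172))
h=cv2.cvtColor(T["img"],cv2.COLOR_RGB2HSV)
m=cv2.inRange(h,(18,15,150),(40,110,255)); m[:, :60]=0;m[:,260:]=0
for c in cv2.findContours(m,0,2)[0]:
    if cv2.contourArea(c)>150:
        r=cv2.minAreaRect(c);W=np.array([onz(T,p,.188) for p in cv2.boxPoints(r)]);print(cv2.contourArea(c),np.round(r[0],1),np.round(r[1],1),np.round(W[:,:2],3).tolist())
a=cv2.resize(T["img"][130:240,180:270],None,fx=5,fy=5,interpolation=2)[:,:,::-1]
b=cv2.resize(S["img"][140:230,255:325],None,fx=5,fy=5,interpolation=2)[:,:,::-1]
c=np.zeros((550,800,3),np.uint8);c[:550,:450]=a;c[:450,450:800]=b;cv2.imwrite("pics/c1.png",c)
E
```

```text
(np.float64(271.8181818181818), np.float64(176.9090909090909), 44) (np.float64(244.29166666666666), np.float64(194.0), 48) [0.53680755 0.08455758 0.17533742] [0.53714427 0.08399826 0.172     ]
510.0 [126.9 199.1] [144.5  24.6] [[0.53, 0.535], [0.588, 0.527], [0.499, 0.187], [0.443, 0.2]]
169.5 [116.3 160. ] [54.5 10.7] [[0.624, 0.462], [0.649, 0.454], [0.595, 0.328], [0.57, 0.337]]
289.0 [165.1 133.3] [113.6  10.3] [[0.725, 0.42], [0.75, 0.412], [0.636, 0.148], [0.613, 0.157]]
185.5 [175.  110.2] [134.1  18.5] [[0.81, 0.425], [0.854, 0.405], [0.675, 0.106], [0.634, 0.128]]
```

View pics/c1.png

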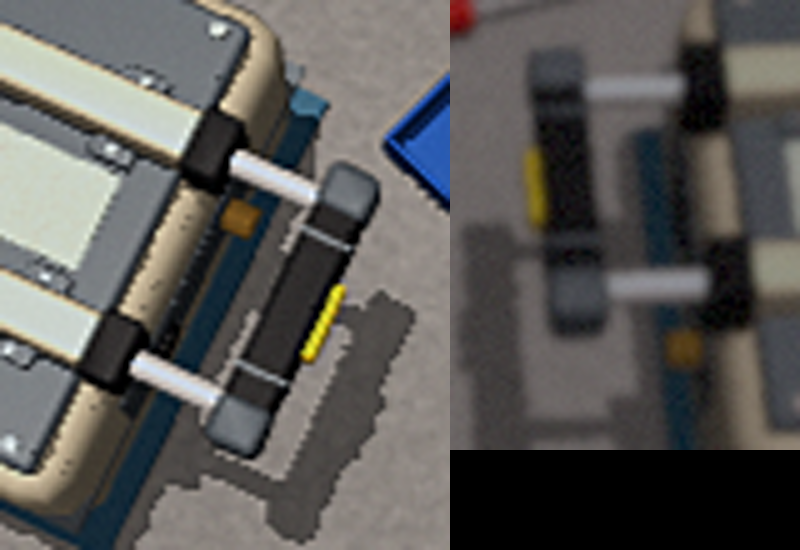

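The crop shows the bar with its end caps at about (249,168) and (228,215) in the top view, and the button on its outer side. The collars sit at about (223,160) and (202,200).

```bash
python3 - <<'E'
from h import *
S=dict(np.load("scene0.npz"));T=dict(np.load("top0.npz"))
t=lambda x,y:(180+x/5-.4,130+y/5-.4); s=lambda x,y:(255+(x-450)/5-.4,140+y/5-.4)
# bar top surface ends (white rings) and tube roots at collars, both views
A=onz(T,t(327,238),.185);B=onz(T,t(264,373),.185);print("rings",A,B,(A+B)/2)
for n,p,q in(("tube+root",t(232,166),s(710,285)),("tube-root",t(134,366),s(685,88)),("tube+grip",t(315,198),s(607,287)),("tube-grip",t(218,397),s(584,88))):
    print(n,tri(S,q,T,p),onz(T,p,.172),onz(S,q,.172))
for n,p,z in(("tray",(282,162),.028),("cyl",(342,183),.2),("cylfoot",(337,196),.0),("filt",(323,259),.02),("driver",(234,286),.02)):print(n,onz(T,p,z))
E
```

```text
rings [0.57569595 0.08315946 0.185     ] [0.50951666 0.11072624 0.185     ] [0.54260631 0.09694285 0.185     ]
tube+root [0.6154132  0.13328486 0.16823269] [0.61375743 0.13147323 0.172     ] [0.61764097 0.13337809 0.172     ]
tube-root [0.51419604 0.17596769 0.16974784] [0.51325166 0.1741657  0.172     ] [0.51589875 0.17656141 0.172     ]
tube+grip [0.59844419 0.09018998 0.17284072] [0.59864558 0.09019369 0.172     ] [0.59803085 0.09051087 0.172     ]
tube-grip [0.49826236 0.1317874  0.1772377 ] [0.49935092 0.13318165 0.172     ] [0.49479716 0.13286633 0.172     ]
tray [ 0.65992183 -0.01525436  0.028     ]
cyl [ 0.56427485 -0.14505791  0.2       ]
cylfoot [ 0.57029955 -0.17705588  0.        ]
filt [ 0.3903825  -0.13126053  0.02      ]
driver [0.31224922 0.10929364 0.02      ]
```

```bash
R='-.0326 -.0188 0 0';python3 steer.py '-.0326 -.0188 0 -.018; -.0326 -.0188 0 0; -.0326 -.0188 0 0; -.0326 -.0188 0 0; -.0326 -.0188 0 0' 0.06 40; python3 steer.py '-.0326 -.0188 0 0; -.0326 -.0188 0 0; -.0326 -.0188 0 0; -.0326 -.0188 0 0; -.0326 -.0188 0 0'; python3 steer.py '-.0326 -.0188 0 0; -.0326 -.0188 0 0; -.0326 -.0188 0 0; 0 0 0 0; 0 0 0 0'
cat >> h.py <<'E'
def err(g):
    from rig import manip
    from scipy.spatial.transform import Rotation as Ro
    s=manip.get_state();q=s["ee_rot"];R=Ro.from_quat([q[1],q[2],q[3],q[0]]).as_matrix()
    print("t",s["clock"],"pos",s["position"].round(4),"yaw_y",np.degrees(np.arctan2(R[1,1],R[0,1])).round(2),"delta tool",(R.T@(np.array(g)-s["position"])).round(4),"F",(R.T@s["contact_force"]).round(1),s["width"].round(4),s["gripper_force"])
E
python3 -c "
from h import *
err([.5435,.099,.175])"
```

```text
clock: 0.52
position: [0.3475, 0.3729, 0.253]
ee_rot: [-0.0, 0.199, 0.98, -0.0]
contact_force: [1.2, 0.7, 0.1]
width: 0.0603
gripper_force: 0.0
clock: 0.93
position: [0.4608, 0.2225, 0.2531]
ee_rot: [-0.0, 0.2, 0.98, -0.0]
contact_force: [0.6, 0.3, -0.5]
width: 0.06
gripper_force: 0.0
clock: 1.35
position: [0.529, 0.1324, 0.2525]
ee_rot: [-0.001, 0.201, 0.98, -0.0]
contact_force: [0.0, 0.9, -0.6]
width: 0.0606
gripper_force: 0.0Traceback (most recent call last):
  File "<string>", line 3, in <module>
    err([.5435,.099,.175])
    ~~~^^^^^^^^^^^^^^^^^^^
  File "h.py", line 21, in err
    print("t",s["clock"],"pos",s["position"].round(4),"yaw_y",np.degrees(np.arctan2(R[1,1],R[0,1])).round(2),"delta tool",(R.T@(np.array(g)-s["position"])).round(4),"F",(R.T@s["contact_force"]).round(1),s["width"].round(4),s["gripper_force"])
                                                                                                                                                                                                           ^^^^^^^^^^^^^^^^
AttributeError: 'float' object has no attribute 'round'
```

```bash
sed -i 's/s\["width"\].round(4)/round(s["width"],4)/' h.py; python3 steer.py '-.0264 -.025 0 0; 0 0 .02 0; 0 0 .01 0; 0 0 0 0'; python3 - <<'E'
from h import *
from rig import manip
err([.5435,.099,.175])
T=manip.get_image("top");S=manip.get_image("scene")
a=cv2.resize(T["img"][110:230,170:270],None,fx=4,fy=4,interpolation=2)[:,:,::-1]
b=cv2.resize(S["img"][130:230,235:335],None,fx=4,fy=4,interpolation=2)[:,:,::-1]
c=np.zeros((480,800,3),np.uint8);c[:,:400]=a;c[:400,400:]=b;cv2.imwrite("pics/c2.png",c)
E
```

```text
clock: 1.68
position: [0.54, 0.1017, 0.2205]
ee_rot: [-0.003, 0.199, 0.98, -0.0]
contact_force: [-0.5, -0.3, -0.4]
width: 0.0601
gripper_force: 0.0
t 1.6833 pos [0.54   0.1017 0.2205] yaw_y 67.02 delta tool [-0.0046 -0.001   0.0455] F [ 0.3 -0.4  0.4] 0.0601 0.0
```

View pics/c2.png

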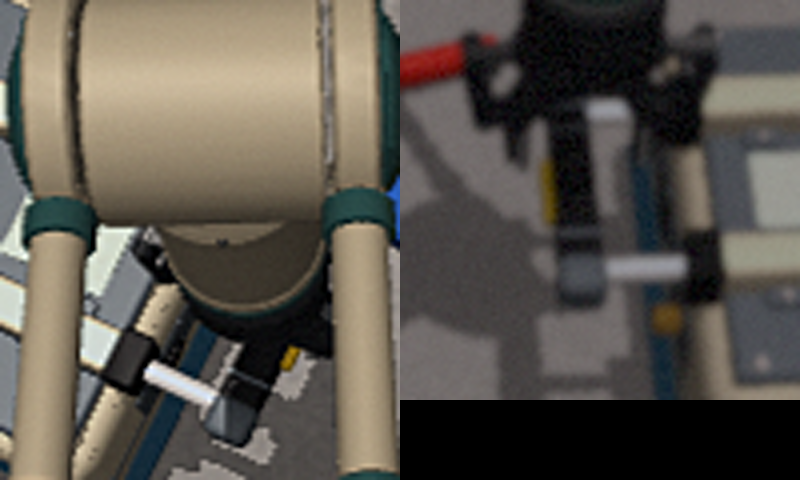

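The fingers straddle the bar: in the scene view one is on the outer side (517,140) and one towards the sleeves (680,100). I'll descend.

```bash
python3 steer.py '-.004 -.001 .015 0; 0 0 .015 0; 0 0 .015 0; 0 0 0 0; 0 0 0 0';python3 -c "
from h import *
err([.5435,.099,.175])"
```

```text
clock: 2.2
position: [0.5457, 0.0991, 0.1786]
ee_rot: [-0.0, 0.199, 0.98, 0.0]
contact_force: [-0.1, 0.2, 0.6]
width: 0.0599
gripper_force: 0.0
t 2.2 pos [0.5457 0.0991 0.1786] yaw_y 67.06 delta tool [ 0.0019 -0.001   0.0036] F [ 0.2  0.1 -0.6] 0.0599 0.0
```

```bash
python3 steer.py '.001 0 .003 0; 0 0 0 0; 0 0 0 0; 0 0 0 0; 0 0 0 0' 0.0 45;python3 steer.py '0 0 0 0; 0 0 0 0; 0 0 0 0'; python3 -c "
from h import *
err([.5435,.099,.175])"
```

```text
clock: 2.62
position: [0.5449, 0.0977, 0.1766]
ee_rot: [0.0, 0.199, 0.98, -0.001]
contact_force: [-3.6, -3.7, 6.4]
width: 0.0255
gripper_force: 46.7
clock: 2.87
position: [0.5449, 0.0977, 0.1766]
ee_rot: [0.0, 0.199, 0.98, -0.001]
contact_force: [-1.9, -3.1, 5.9]
width: 0.025
gripper_force: 46.7
t 2.8667 pos [0.5449 0.0977 0.1766] yaw_y 66.99 delta tool [0.0018 0.0007 0.0016] F [ 0.5 -3.6 -5.9] 0.025 46.74103081226349
```

```bash
python3 steer.py '0 -.004 -.001 0; 0 -.008 0 0; 0 -.008 0 0; 0 -.008 0 0; 0 -.008 0 0';python3 -c "
from h import *
err([.5449,.0977,.1766])"; python3 steer.py '0 -.01 0 0; 0 -.01 0 0; 0 -.01 0 0; 0 -.01 0 0; 0 -.01 0 0';python3 -c "
from h import *
err([.5449,.0977,.1766])"
```

```text
clock: 3.28
position: [0.5319, 0.067, 0.1766]
ee_rot: [0.001, 0.2, 0.98, 0.002]
contact_force: [1.2, 6.1, -0.2]
width: 0.0254
gripper_force: 45.8
t 3.2833 pos [0.5319 0.067  0.1766] yaw_y 66.97 delta tool [0.     0.0334 0.0002] F [1.2 6.1 0.2] 0.0254 45.79990357160568
clock: 3.7
position: [0.5122, 0.021, 0.1766]
ee_rot: [0.001, 0.2, 0.98, 0.002]
contact_force: [2.2, 7.1, -1.0]
width: 0.0252
gripper_force: 45.8
t 3.7 pos [0.5122 0.021  0.1766] yaw_y 66.97 delta tool [-0.      0.0834  0.0004] F [0.8 7.4 1.1] 0.0252 45.802099853754044
```

Moving freely at 83 mm; on to the stop, gently at the end.

```bash
python3 steer.py '0 -.01 0 0; 0 -.01 0 0; 0 -.01 0 0; 0 -.008 0 0; 0 -.005 0 0';python3 -c "
from h import *
err([.5449,.0977,.1766])"; python3 steer.py '0 -.004 0 0; 0 -.003 0 0; 0 -.002 0 0; 0 0 0 0';python3 -c "
from h import *
err([.5449,.0977,.1766])"
```

```text
clock: 4.12
position: [0.4953, -0.0189, 0.1766]
ee_rot: [0.001, 0.2, 0.98, 0.002]
contact_force: [2.1, 7.6, -0.7]
width: 0.0256
gripper_force: 45.8
t 4.1167 pos [ 0.4953 -0.0189  0.1766] yaw_y 66.93 delta tool [0.     0.1267 0.0006] F [1.  7.8 0.7] 0.0256 45.81236153841019
clock: 4.45
position: [0.4919, -0.0267, 0.1766]
ee_rot: [0.001, 0.2, 0.98, 0.002]
contact_force: [2.0, 6.4, -0.2]
width: 0.0255
gripper_force: 45.9
t 4.45 pos [ 0.4919 -0.0267  0.1766] yaw_y 66.94 delta tool [-0.      0.1352  0.0006] F [0.7 6.6 0.2] 0.0255 45.85032597184181
```

```bash
for i in 1; do python3 steer.py '0 -.002 0 0; 0 0 0 0'; done; python3 -c "
from h import *
err([.5449,.0977,.1766])"; python3 steer.py '0 -.002 0 0; 0 0 0 0';python3 -c "
from h import *
err([.5449,.0977,.1766])"
```

```text
clock: 4.62
position: [0.4919, -0.0268, 0.1766]
ee_rot: [0.001, 0.2, 0.98, 0.004]
contact_force: [4.3, 12.9, -1.6]
width: 0.0253
gripper_force: 45.7
t 4.6167 pos [ 0.4919 -0.0268  0.1766] yaw_y 66.91 delta tool [1.000e-04 1.353e-01 1.200e-03] F [ 1.1 13.6  1.7] 0.0253 45.722821801900864
clock: 4.78
position: [0.4919, -0.0268, 0.1766]
ee_rot: [0.002, 0.201, 0.98, 0.006]
contact_force: [6.4, 17.8, -2.7]
width: 0.0252
gripper_force: 47.0
t 4.7833 pos [ 0.4919 -0.0268  0.1766] yaw_y 66.87 delta tool [0.0002 0.1353 0.0017] F [ 1.1 18.9  2.9] 0.0252 47.03272417187691
```

At the stop: position stays at 135.3 mm while the force climbs to 19 N. Now easing back.

```bash
python3 steer.py '0 .004 0 0; 0 .004 0 0; 0 .004 0 0; 0 .004 0 0; 0 .004 0 0';python3 steer.py '0 .004 0 0; 0 .004 0 0; 0 .004 0 0; 0 .004 0 0; 0 .004 0 0';python3 steer.py '0 .003 0 0; 0 .001 0 0; 0 .0 0 0; 0 0 0 0; 0 0 0 0'; python3 - <<'E'
from h import *
from rig import manip
err([.5449,.0977,.1766])
T=manip.get_image("top");S=manip.get_image("scene");np.savez("top3.npz",**T);np.savez("scene3.npz",**S)
a=cv2.resize(T["img"][130:260,190:290],None,fx=4,fy=4,interpolation=2)[:,:,::-1]
b=cv2.resize(S["img"][130:230,235:335],None,fx=4,fy=4,interpolation=2)[:,:,::-1]
c=np.zeros((520,800,3),np.uint8);c[:,:400]=a;c[:400,400:]=b;cv2.imwrite("pics/c3.png",c)
E
```

```text
clock: 5.2
position: [0.4979, -0.0127, 0.1765]
ee_rot: [0.0, 0.2, 0.98, 0.001]
contact_force: [1.6, 4.2, 0.6]
width: 0.0253
gripper_force: 46.6
clock: 5.62
position: [0.5055, 0.0052, 0.1765]
ee_rot: [0.0, 0.2, 0.98, 0.0]
contact_force: [-1.3, 4.4, 3.3]
width: 0.0256
gripper_force: 46.9
clock: 6.03
position: [0.5072, 0.0092, 0.1765]
ee_rot: [0.0, 0.2, 0.98, 0.001]
contact_force: [1.0, 6.8, 3.3]
width: 0.0254
gripper_force: 46.9
t 6.0333 pos [0.5072 0.0092 0.1765] yaw_y 66.97 delta tool [-0.0001  0.0962  0.    ] F [ 1.7  6.6 -3.3] 0.0254 46.91856041550636
```

View pics/c3.png

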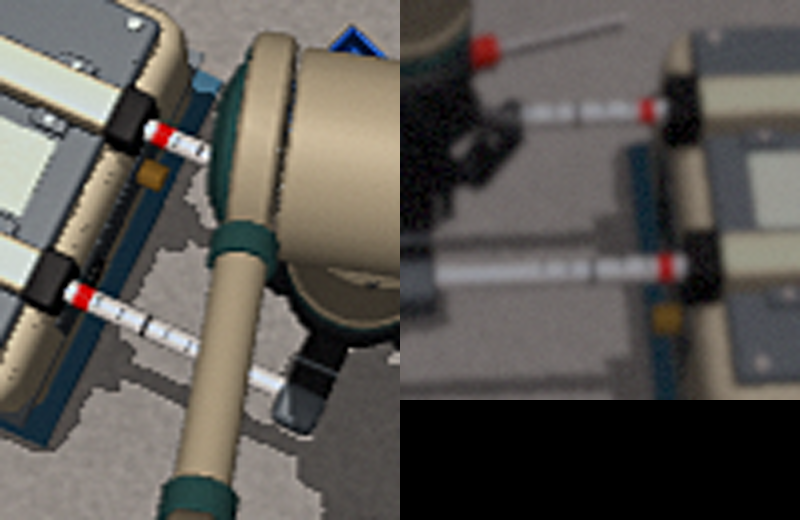

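The picture shows the red bands still about 6 mm clear of the collars (top crop (78,294), collar edge at (65,288)). That agrees with the 96 mm reading, so 6 mm remain.

```bash
python3 steer.py '0 .002 0 0; 0 .002 0 0; 0 .002 0 0; 0 0 0 0; 0 0 0 0';python3 - <<'E'
from h import *
from rig import manip
err([.5449,.0977,.1766])
T=manip.get_image("top");S=manip.get_image("scene");np.savez("top4.npz",**T);np.savez("scene4.npz",**S)
a=cv2.resize(T["img"][145:215,190:250],None,fx=7,fy=7,interpolation=2)[:,:,::-1]
b=cv2.resize(S["img"][145:210,285:325],None,fx=8,fy=8,interpolation=2)[:,:,::-1]
c=np.zeros((530,800,3),np.uint8);c[:490,:420]=a;c[:520,420:740]=b;cv2.imwrite("pics/c4.png",c)
E
```

```text
clock: 6.55
position: [0.5095, 0.0146, 0.1765]
ee_rot: [0.0, 0.2, 0.98, 0.001]
contact_force: [-0.5, 6.3, 2.9]
width: 0.0256
gripper_force: 47.1
t 6.55 pos [0.5095 0.0146 0.1765] yaw_y 66.98 delta tool [-0.      0.0903  0.    ] F [ 2.9  5.7 -2.9] 0.0256 47.071353793144226
```

View pics/c4.png

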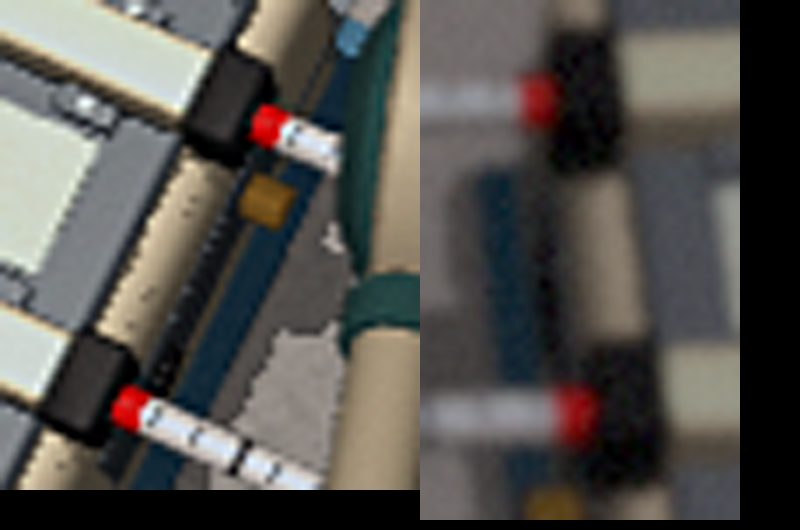

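The bands touch the collars at full width on both tubes (top crop (130,407) and (268,125)). The reading is 45.0 mm back from the stop.

```bash
python3 steer.py '0 0 0 0; 0 0 0 0; 0 0 0 0; 0 0 0 0; 0 0 0 0';python3 -c "
from h import *
err([.5449,.0977,.1766])
from rig import manip
print(manip.sign_off())"
```

```text
clock: 7.07
position: [0.5095, 0.0146, 0.1765]
ee_rot: [0.0, 0.2, 0.98, 0.001]
contact_force: [-0.1, 6.9, 2.6]
width: 0.0253
gripper_force: 47.1
t 7.0667 pos [0.5095 0.0146 0.1765] yaw_y 66.97 delta tool [-0.      0.0903  0.    ] F [ 2.8  6.3 -2.6] 0.0253 47.061451971530914
the job is handed in; nothing more can be done
None
```

I drew the handle out to its stop, eased it back 45 mm so the red bands just meet the sleeve mouths, and handed it in at 7.1 s, with the gripper still holding the grip and the button squeezed in.

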